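Lift and slide open the blue-handled strainer hatch

ROBOT

A 6-joint arm with a two-finger parallel gripper is mounted at the origin on the work surface. World frame = base frame: x ahead of the robot, y to its left, z up, the work surface at z = 0. Lengths are in m, angles in degrees, forces in N, time in s.
With the tool pointing down it reaches from about 0.3 to 0.875 m from the base axis. Payload 4.2 kg.
Tool frame: the origin (TCP) lies on the front face of the gripper's body, between the roots of the fingers; the fingertips stand 73 mm ahead of it and the grasp point (between the pads) lies 54 mm ahead of it (bot.hold_point_z is the z of the grasp point in the tool frame, in m); z points along the fingers, y is the line along which they close (so a half turn about z gives the same grasp; the last joint's range is limited). The gripper opens to 85 mm and grips with 20 to 120 N. Pads are 22 mm wide; open, the fingers measure 114 mm over their backs; the gripper's body (76 mm by 85 mm) begins 54 mm behind the grasp point. The pads swing forward as they close: fully open they stand 13 mm farther back than shut.
Start: joints at [-68.182, 18.312, 89.639, -0, 72.044, -1.146], TCP at [0.224, -0.529, 0.304] pointing down, gripper open.
Joint ranges: [-177.97, 177.97], [-48.28, 115.42], [12.27, 149.76], [-77.06, 257.06], [2.81, 150.46], [-146.56, 146.56]. Speed limits (degrees/s): [147.25, 147.25, 180, 180, 180, 180].

INTERFACE

Orientations are given as [roll, pitch, yaw] about the fixed x, y, z axes, in that order (R = Rz(yaw) Ry(pitch) Rx(roll)).
In Python, from cell import bot gives the robot as it stands. The module is installed in compiled form; this text tells all that it offers.
- The arm moves only by the tool apply_moves, never from a script. Its argument "increments" is a list of rows, each a list of 3 entries, a list of its own where there are three numbers: the opening, from -1 (shut) to 1 (fully open), then the shift along the tool's x, y, z in mm, then the turn about the tool's z in rad. A call has exactly 10 rows; each row shifts and turns the commanded pose from where the row before left it, along the tool's axes as they then stand; what a row does not reach is not made up. A row lasts 1/12 s, in which the tool goes at most 41.7 mm and 7.16 degrees, less where a joint would pass 70% of its speed; a pose out of reach is approached as far as the arm can. A call is refused whole if a number of a shift passes 41.7 or a number of a turn 0.125, either way. A call with a gripper value outside its range is refused whole. The fingers move at their own pace and stop on an object; "newtons" is the grip in N (left out, the last holds). Time passes only in rows, so rows that do not move let the fingers close, or fill a call up. It gives the time, the measured TCP pose, the force, the opening and the grip force at its end, in the units of the state.
- bot.read_state(): the state, without advancing time (a new reading comes with each control period).
- bot.read_camera(name): name is "side" or "top" or "wrist"; returns the picture (384x512x3 uint8, red, green, blue); there is no depth.
- bot.calibration(name): a dict with "mtx" (3x3 intrinsics, pixels), "position" and "rotation" of the camera in the world; the wrist camera has in their place "mount" (4x4, takes a point from camera to tool coordinates, whose origin is the TCP and whose axes are the flange's). Camera axes: x right, y down, z forward; pixel columns grow to the right and rows downward; lengths in m; the calibration is good to about 2 mm. A picture is of the moment at which its call begins: read the wrist's pose just before it. calibration takes no time and is no camera call.
- bot.close_job(): hands the job in; it is judged then, once.
The state is a dict: "clock": time; "joint_positions": joint angles; "qvel": joint speeds; "tau": joint torques, N m; "eef_pos": TCP position; "tool_rot": TCP orientation; "ft_force": force on the tool from outside, world axes, zero at the start; "torque": the same for the moment, N m; "gripper_width": opening from 0.0 (shut) to 1.0 (fully open); "gripper_force": force on a finger pad.
Only numpy, scipy, OpenCV 4.12 (cv2) and the standard library are available. Lean on these libraries where they do the work, as an engineer would, in place of code of your own. Each camera call takes 0.05 s, during which the arm holds its last target. There are 200 camera calls.

TASK

On this pipe-fitting test bench, open the grey sump box whose hatch has the BLUE handle: lift the hatch straight up out of its seat, slide it sideways along its channels until its whole seat is uncovered, then set it down flat on the deck there and let go. Leave the red-handled hatch shut.

Things in the scene. Friction and masses are not known exactly. Their poses are not given: they have to be found in the camera images.
- blue_hatch: The hatch to open: a loose steel plate 130 (x) x 110 (y) x 10 mm, 0.3 to 0.6 kg, blue stripes. Origin: centre of its underside; y along the channels, z up. Blue bar handle along x over the middle: 74 mm long, 14 wide, 14 high, its centre 45 mm above the origin, on posts at x +-30; pinch it from above, fingers closing along y. Starts seated, top flush with the deck.
- blue_sump: Fixed grey box, 166 (x) x 296 (y) x 108 mm high. Origin: centre of its underside; y along its channels. Deck at z 70 mm. Seat: recess 10 mm deep, y -126 to -10, over a well. The hatch slides to +y and parks on the deck at y about 65 (end stop at y 140). Channel walls at x +-75; their lips, 34 mm above the deck, trap the hatch's edges: lift it more than 10 mm, less than 34; 20 is right.
- red_hatch: The same hatch with red stripes and a red handle, seated in a second, identical grey box on the other half of the bench (which half is which varies). It stays shut. Origin and axes as for blue_hatch.
Mind the look-alikes: they are no part of the job. Leave any turquoise look-alike of the blue_hatch alone.

How it is judged (in metres and radians):
On the way, in this order (a step that is already met when the one before it is completed fails the run):
1. the blue-handled hatch is lifted level out of its seat, clear of the deck, before it is slid along (z of blue_hatch in the frame of blue_sump above 0.071 m and y of blue_hatch in the frame of blue_sump below -0.048 m and angle between blue_hatch's own z axis and vertical below 0.17 rad), for 0.1 s.
2. the hatch is slid along its channels until its whole seat is uncovered (y of blue_hatch in the frame of blue_sump above 0.043 m and z of blue_hatch in the frame of blue_sump between 0.064 and 0.105 m), for 0.1 s.
At the end, for the whole second after the job is handed in: Blue-handled hatch released, still and flat (0.1 rad) on the deck between its channels (underside within 6 mm of it), centre 43 to 95 mm from the box's centre towards +y, seat uncovered; red hatch moved under 15 mm (y of blue_hatch in the frame of blue_sump between 0.043 and 0.095 m and x of blue_hatch in the frame of blue_sump between -0.02 and 0.02 m and z of blue_hatch in the frame of blue_sump between 0.064 and 0.076 m and angle between blue_hatch's own z axis and vertical below 0.1 rad and linear speed of blue_hatch below 0.02 m/s and distance of red_hatch from where it was at the start of the episode below 0.015 m); the robot touches nothing.
It fails at once if the red-handled hatch is moved 15 mm or more (not (distance of red_hatch from where it was at the start of the episode below 0.015 m)).
It also fails if it takes over 35 s, if anything falls off the work surface, if the arm or the gripper's body presses on something with over 40 N, if the wrist force passes 120 N, or if a joint passes its speed limit or range.

## Working session

There is one attempt and no reset: what is moved stays moved. The work goes in short steps, Python scripts to look and compute and a tool call to move; the robot and the scene stay as the last step left them, time stands still between calls to the robot, and variables do not carry over. Pictures are saved under pics/ and viewed, at most 10 in all, crops included, and the job is handed in when it is done.

Besides the shell and the picture viewer there is one more tool, called after ">>>" as a command line: name --argument value ..., lists and objects as JSON in quotes. apply_moves: Moves the arm, as the interface text tells. Its arguments: {"type":"object","properties":{"increments":{"type":"array"},"newtons":{"type":"number"}},"required":["increments"]}

```bash
mkdir -p pics; python3 - <<'E'
from cell import bot
import cv2,numpy as np
print(bot.read_state())
for n in ("top","side"):
    cv2.imwrite(f"pics/{n}0.png",cv2.cvtColor(bot.read_camera(n),cv2.COLOR_RGB2BGR))
    c=bot.calibration(n);print(n,{k:np.round(v,4).tolist() for k,v in c.items() if k!='name'})
print(bot.calibration("wrist"))
E
```

```text
{'clock': 0.0, 'joint_positions': array([-6.81806284e+01,  1.83511905e+01,  8.97063638e+01, -1.64926618e-04,
        7.20436125e+01, -1.14568961e+00]), 'qvel': array([ 0.07562069,  0.05763287,  0.02756316, -0.09848827, -0.02793388,
       -0.08255723]), 'tau': array([-3.33050284e-04, -4.15516663e+01, -2.34159279e+01, -1.22262377e-04,
        8.09499237e-03,  3.96371618e-06]), 'eef_pos': array([ 0.22422097, -0.52910455,  0.30308695]), 'tool_rot': array([-1.79898850e+02, -1.86602885e-03,  2.29651106e+01]), 'ft_force': array([-0.20291671, -0.137405  , -0.05993409]), 'torque': array([0.00893809, 0.00495955, 0.027095  ]), 'gripper_force': 0.0, 'gripper_width': 1.005002171792723}
top {'mtx': [[478.3668, 0.0, 256.7851], [0.0, 478.3668, 186.9987], [0.0, 0.0, 1.0]], 'position': [0.3854, -0.0323, 1.1483], 'rotation': [-175.1048, -0.8493, -91.2205]}
side {'mtx': [[489.4582, 0.0, 253.9471], [0.0, 489.4582, 201.6615], [0.0, 0.0, 1.0]], 'position': [0.0242, 0.6843, 0.9091], 'rotation': [-134.5729, -1.0536, -147.4576]}
{'mtx': array([[284.29558872,   0.        , 255.33809317],
       [  0.        , 284.29558872, 191.10345856],
       [  0.        ,   0.        ,   1.        ]]), 'mount': array([[ 6.68545737e-04, -9.53841213e-01, -3.00310663e-01,
         7.64963392e-02],
       [ 9.99998942e-01,  1.02569484e-03, -1.03161500e-03,
         1.17939684e-03],
       [ 1.29202400e-03, -3.00309655e-01,  9.53840889e-01,
        -6.95672408e-02],
       [ 0.00000000e+00,  0.00000000e+00,  0.00000000e+00,
         1.00000000e+00]])}
```

View pics/top0.png

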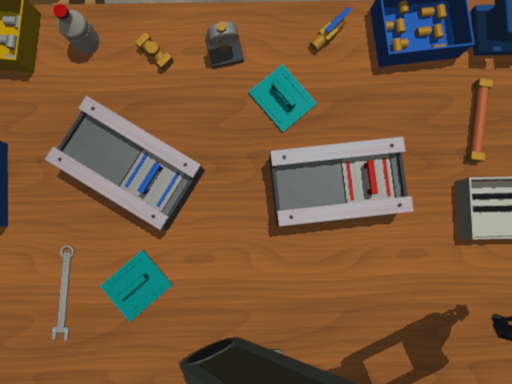

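View pics/side0.png

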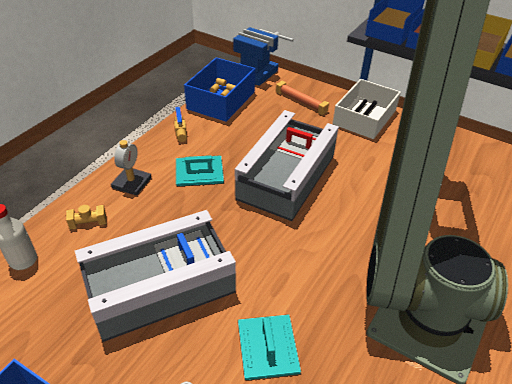

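The top view shows the candidates at these pixels:
- blue-striped hatch with blue bar in the left box (150,179)
- red hatch in the right box (372,177)
- loose turquoise plates (283,97) and (137,286)

I choose (150,179) and will check it in a close crop.

```bash
python3 - <<'E'
import cv2
i=cv2.imread("pics/top0.png")[90:235,40:210]
cv2.imwrite("pics/crop1.png",cv2.resize(i,None,fx=4,fy=4,interpolation=cv2.INTER_CUBIC))
E
```

```text
(no output)
```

View pics/crop1.png

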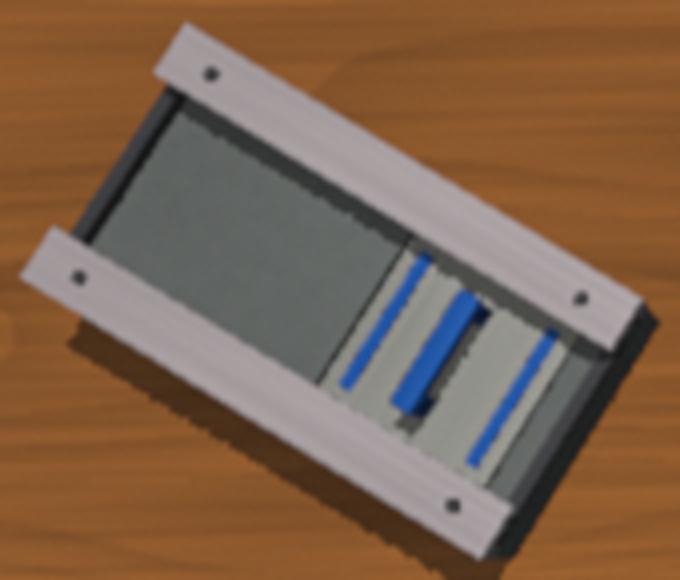

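The crop shows the blue hatch: bar handle from about (470,295) to (402,410), lip corners (188,22), (643,298), (488,560) and (20,276). The hatch is seated towards the lower-right end, so box +y points up-left.

```bash
cat > h.py <<'E'
from cell import bot
import numpy as np
from scipy.spatial.transform import Rotation as R
def rot(e): return R.from_euler('xyz',e,degrees=True)
def ray(name,uv,z,st=None):
    c=bot.calibration(name); uv=np.atleast_2d(uv).astype(float)
    d=np.c_[uv,np.ones(len(uv))]@np.linalg.inv(c["mtx"]).T
    if st is None: Rm=rot(c["rotation"]).as_matrix(); p=np.array(c["position"])
    else:
        T=rot(st["tool_rot"]).as_matrix(); m=c["mount"]; Rm=T@m[:3,:3]; p=T@m[:3,3]+st["eef_pos"]
    d=d@Rm.T
    return p+d*((z-p[2])/d[:,2])[:,None]
def fit(W,L):  # 2D rigid: W = R L + t
    a,b=W.mean(0),L.mean(0); w=(W-a)@[1,1j]; l=(L-b)@[1,1j]
    k=(w*l.conj()).sum(); th=np.angle(k); M=np.array([[np.cos(th),-np.sin(th)],[np.sin(th),np.cos(th)]])
    t=a-M@b; return t,np.degrees(th),W-(L@M.T+t),M
E
python3 - <<'E'
from h import *
f=lambda a:(np.array(a)+.5)/4-.5+[40,90]
C=ray("top",f([(188,22),(643,298),(488,560),(20,276)]),.108)[:,:2]
L=np.array([(83,148),(83,-148),(-83,-148),(-83,148)])/1e3
t,th,res,M=fit(C,L);print(t,th,(res*1e3).round(1))
print("sides",[np.linalg.norm(C[i]-C[i-1]).round(4) for i in range(4)])
H=ray("top",f([(462,290),(480,300),(412,416),(392,404)]),.112)[:,:2]
h=H.mean(0);print("handle",h,"in box",M.T@(h-t), np.linalg.norm(H[0]-H[3]))
E
```

```text
[0.53586075 0.24091421] -32.2306424447648 [[ 0.2 -0.2]
 [-0.3  1.3]
 [-0.8 -2.1]
 [ 0.9  1. ]]
sides [np.float64(0.1661), np.float64(0.295), np.float64(0.1647), np.float64(0.2996)]
handle [0.49876029 0.18446292] in box [-0.00127648 -0.06753934] 0.07226161105289354
```

```bash
cat >> h.py <<'E'
def plan(xy,z,yaw,n,dyaw_rad=None):
    s=bot.read_state(); p=s["eef_pos"]; y=s["tool_rot"][2]
    d=np.array([*xy,z])-p; tot=(yaw-y+180)%360-180
    print("d",(d*1e3).round(1),"yaw",round(y,2),"todo",round(tot,2),"clock",round(s["clock"],2))
    for k in range(n):
        T=R.from_euler('xyz',[180,0,y+tot*k/n],degrees=True)
        print((T.inv().apply(d/n)*1e3).round(1).tolist(),round(-np.radians(tot/n),4))
E
python3 -c "
from h import *
plan([.4988,.1845],.30,147.8,20)"
```

```text
d [274.6 713.6  -3.2] yaw 22.96 todo 124.84 clock 0.1
[26.6, -27.5, 0.2] -0.1089
[29.4, -24.4, 0.2] -0.1089
[31.9, -21.1, 0.2] -0.1089
[34.0, -17.5, 0.2] -0.1089
[35.7, -13.7, 0.2] -0.1089
[37.0, -9.8, 0.2] -0.1089
[37.8, -5.7, 0.2] -0.1089
[38.2, -1.5, 0.2] -0.1089
[38.1, 2.6, 0.2] -0.1089
[37.6, 6.8, 0.2] -0.1089
[36.7, 10.8, 0.2] -0.1089
[35.3, 14.7, 0.2] -0.1089
[33.5, 18.5, 0.2] -0.1089
[31.3, 22.0, 0.2] -0.1089
[28.7, 25.3, 0.2] -0.1089
[25.8, 28.2, 0.2] -0.1089
[22.5, 30.9, 0.2] -0.1089
[19.0, 33.2, 0.2] -0.1089
[15.3, 35.0, 0.2] -0.1089
[11.4, 36.5, 0.2] -0.1089
```

>>> apply_moves --increments '[[1,[27,-27,0],-0.109],[1,[29,-24,0],-0.109],[1,[32,-21,0],-0.109],[1,[34,-17,0],-0.109],[1,[36,-14,0],-0.109],[1,[37,-10,0],-0.109],[1,[38,-6,0],-0.109],[1,[38,-1,0],-0.109],[1,[38,3,0],-0.109],[1,[38,7,0],-0.109]]' --newtons 60

```text
clock: 0.93
eef_pos: [0.3632, -0.1714, 0.3038]
tool_rot: [-180.0, 0.0, 85.7]
ft_force: [0.7, -0.1, 0.2]
gripper_width: 1.0
gripper_force: 0.0
```

>>> apply_moves --increments '[[1,[37,11,0],-0.109],[1,[35,15,0],-0.109],[1,[34,18,0],-0.109],[1,[31,22,0],-0.109],[1,[29,25,0],-0.109],[1,[26,28,0],-0.109],[1,[22,31,0],-0.109],[1,[19,33,0],-0.109],[1,[15,35,0],-0.109],[1,[11,36,0],-0.109]]'

```text
clock: 1.77
eef_pos: [0.5001, 0.1848, 0.3035]
tool_rot: [-180.0, -0.0, 148.2]
ft_force: [0.8, -0.5, 1.2]
gripper_width: 1.003
gripper_force: 0.0
```

```bash
python3 -c "
from h import *;import cv2
s=bot.read_state();i=bot.read_camera('wrist');print(s['eef_pos'],s['tool_rot'])
cv2.imwrite('pics/w1.png',cv2.cvtColor(i,cv2.COLOR_RGB2BGR))
np.save('s1.npy',np.r_[s['eef_pos'],s['tool_rot']])
plan([.4988,.1845],.30,147.8,1)"
```

```text
[0.50007626 0.18483155 0.30349924] [-1.79957684e+02 -1.71631650e-02  1.48214159e+02]
d [-4.  -5.9 -3.3] yaw 148.57 todo -0.77 clock 1.82
[0.4, -7.1, 3.3] 0.0134
```

View pics/w1.png

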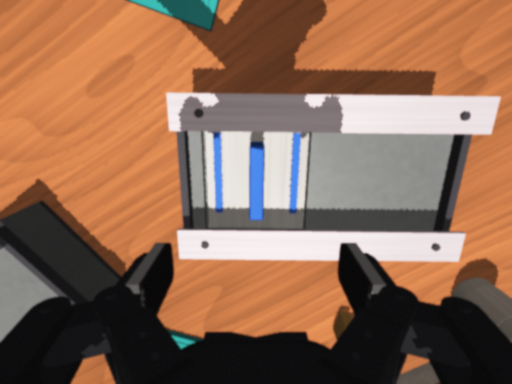

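The wrist view confirms the blue hatch: bar at columns 250–264, rows 143–220, and open deck to the right, so tool +y is box +y. The arm was still settling, so I'll correct, go lower and re-measure.

>>> apply_moves --increments '[[1,[0,-7,3],0.013],[1,[0,0,10],0],[1,[0,0,10],0],[1,[0,0,10],0],[1,[0,0,10],0],[1,[0,0,10],0],[1,[0,0,0],0],[1,[0,0,0],0],[1,[0,0,0],0],[1,[0,0,0],0]]'

```text
clock: 2.65
eef_pos: [0.4967, 0.1769, 0.2515]
tool_rot: [179.9, 0.1, 147.1]
ft_force: [-0.3, -0.0, -0.0]
gripper_width: 0.998
gripper_force: 0.0
```

```bash
python3 -c "
from h import *;import cv2
s=bot.read_state();i=bot.read_camera('wrist');print(s['eef_pos'],s['tool_rot'])
i=cv2.cvtColor(i,cv2.COLOR_RGB2BGR)
cv2.imwrite('pics/w2.png',cv2.resize(i[60:290,120:420],None,fx=2.5,fy=2.5,interpolation=cv2.INTER_CUBIC))
np.save('s2.npy',np.r_[s['eef_pos'],s['tool_rot']])"
```

```text
[0.49667632 0.17694541 0.25148805] [1.79939774e+02 5.65936988e-02 1.47115515e+02]
```

View pics/w2.png

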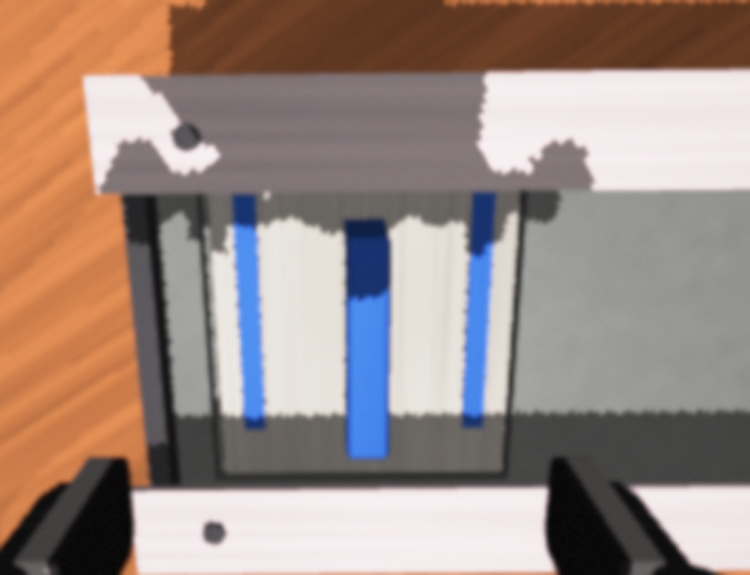

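The enlarged crop shows the bar at columns 346–389 with its near end at row 459. The inner lip edges run (100,192)→(740,190) at the top and (135,490)→(740,485) at the bottom.

```bash
python3 -c "
from h import *
v=np.load('s2.npy');s=dict(eef_pos=v[:3],tool_rot=v[3:])
f=lambda a:(np.array(a)+.5)/2.5-.5+[120,60]
H=ray('wrist',f([(346,459),(388,459),(347,240),(388,240),(347,222),(388,222)]),.112,s)
c=(H[0]+H[1])/2
for k in (2,4): e=(H[k]+H[k+1])/2; print('len',np.linalg.norm(e-c),'ctr',(e+c)/2,'dir',np.degrees(np.arctan2(*(e-c)[1::-1])))
print('w',np.linalg.norm(H[0]-H[1]))
E=ray('wrist',f([(100,192),(740,190),(135,490),(740,485)]),.108,s)
for a,b in((0,1),(2,3)): d=E[b]-E[a];print('box y dir',np.degrees(np.arctan2(d[1],d[0]))-90)
t=(E[0]+E[1]-E[2]-E[3])/2;print('gap',t)
plan([.4988,.1845],.159,147.8,1)"
```

```text
len 0.07233070360259691 ctr [0.49972056 0.18474075 0.112     ] dir 147.71342319182662
len 0.07767834211640699 ctr [0.49745692 0.18616387 0.112     ] dir 147.7223468582987
w 0.013748978297027783
box y dir -32.68381858472608
box y dir -32.38500980934503
gap [-0.08828032  0.04598426  0.        ]
d [  2.2   7.5 -92.5] yaw 147.12 todo 0.68 clock 2.7
[2.3, 7.5, 92.5] -0.0119
```

>>> apply_moves --increments '[[1,[2,8,0],-0.01],[1,[0,0,0],0],[1,[0,0,14],0],[1,[0,0,14],0],[1,[0,0,14],0],[1,[0,0,14],0],[1,[0,0,14],0],[1,[0,0,14],0],[1,[0,0,8],0],[1,[0,0,0],0]]'

```text
clock: 3.53
eef_pos: [0.4982, 0.1846, 0.1573]
tool_rot: [-179.8, -0.1, 147.7]
ft_force: [-0.1, 0.2, -0.9]
gripper_width: 0.998
gripper_force: 0.0
```

>>> apply_moves --increments '[[-1,[0,0,0],0],[-1,[0,0,0],0],[-1,[0,0,0],0],[-1,[0,0,0],0],[-1,[0,0,0],0],[-1,[0,0,0],0],[-1,[0,0,0],0],[-1,[0,0,0],0],[-1,[0,0,0],0],[-1,[0,0,0],0]]' --newtons 60

```text
clock: 4.37
eef_pos: [0.4994, 0.1849, 0.1596]
tool_rot: [179.9, 0.1, 147.7]
ft_force: [0.3, 1.2, 6.5]
gripper_width: 0.15
gripper_force: 59.6
```

Gripped, with the opening at about 13 mm. Now lift 20 mm.

>>> apply_moves --increments '[[-1,[0,0,-3],0],[-1,[0,0,-3],0],[-1,[0,0,-4],0],[-1,[0,0,-4],0],[-1,[0,0,-3],0],[-1,[0,0,-3],0],[-1,[0,0,0],0],[-1,[0,0,0],0],[-1,[0,0,0],0],[-1,[0,0,0],0]]'

```text
clock: 5.2
eef_pos: [0.4988, 0.1846, 0.1787]
tool_rot: [-180.0, -0.0, 147.7]
ft_force: [-0.4, 0.4, -4.3]
gripper_width: 0.153
gripper_force: 58.7
```

```bash
python3 -c "
from h import *;import cv2
i=cv2.cvtColor(bot.read_camera('side'),cv2.COLOR_RGB2BGR)
cv2.imwrite('pics/s1.png',cv2.resize(i[190:350,60:260],None,fx=3,fy=3,interpolation=cv2.INTER_CUBIC))
s=bot.read_state();print(s['eef_pos'],s['tool_rot'],s['ft_force'],s['gripper_width'],s['gripper_force'])"
```

```text
[0.49881663 0.18464414 0.17869082] [-1.79974247e+02 -1.38941766e-02  1.47696299e+02] [-0.39707819 -0.03560965 -3.84238242] 0.15263231843257222 58.73015999794006
```

View pics/s1.png

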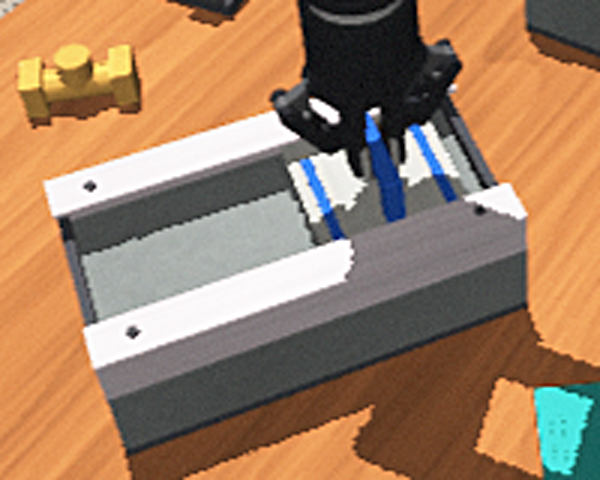

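The side crop shows the plate level and raised above the deck between the fingers (370,130). The wrist force of about 4 N fits the hatch weight. Now slide it +y.

>>> apply_moves --increments '[[-1,[0,6,0],0],[-1,[0,10,0],0],[-1,[0,10,0],0],[-1,[0,10,0],0],[-1,[0,10,0],0],[-1,[0,10,0],0],[-1,[0,10,0],0],[-1,[0,10,0],0],[-1,[0,6,0],0],[-1,[0,0,0],0]]'

```text
clock: 6.08
eef_pos: [0.5437, 0.2553, 0.1788]
tool_rot: [179.9, 0.0, 147.7]
ft_force: [-0.1, -1.1, -3.3]
gripper_width: 0.149
gripper_force: 58.7
```

>>> apply_moves --increments '[[-1,[0,6,0],0],[-1,[0,10,0],0],[-1,[0,12,0],0],[-1,[0,12,0],0],[-1,[0,9,0],0],[-1,[0,2,0],0],[-1,[0,0,0],0],[-1,[0,0,0],0],[-1,[0,0,0],0],[-1,[0,0,0],0]]'

```text
clock: 6.92
eef_pos: [0.5697, 0.2966, 0.1789]
tool_rot: [-180.0, -0.0, 147.7]
ft_force: [0.5, 0.0, -3.8]
gripper_width: 0.154
gripper_force: 58.8
```

```bash
python3 -c "
from h import *
s=bot.read_state();print(s['ft_force'])
a=np.radians(-32.3);M=np.array([[np.cos(a),-np.sin(a)],[np.sin(a),np.cos(a)]])
print('box xy',M.T@(s['eef_pos'][:2]-[.53586,.24091]),s['eef_pos'])"
```

```text
[ 0.46012123  0.04873093 -3.81241923]
box xy [-0.00114864  0.06516903] [0.56971232 0.29660867 0.17890883]
```

At box y 65 mm. Lower it about 9.5 mm to the deck.

>>> apply_moves --increments '[[-1,[0,0,2],0],[-1,[0,0,2],0],[-1,[0,0,2],0],[-1,[0,0,2],0],[-1,[0,0,1],0],[-1,[0,0,0.5],0],[-1,[0,0,0],0],[-1,[0,0,0],0],[-1,[0,0,0],0],[-1,[0,0,0],0]]'

```text
clock: 7.75
eef_pos: [0.5698, 0.297, 0.1696]
tool_rot: [-180.0, -0.0, 147.7]
ft_force: [-3.2, -0.7, 0.1]
gripper_width: 0.148
gripper_force: 59.3
```

The weight has come off the wrist, so the hatch is on the deck. Release and retreat.

>>> apply_moves --increments '[[0,[0,0,0],0],[0,[0,0,0],0],[0,[0,0,0],0],[0.3,[0,0,0],0],[0.3,[0,0,0],0],[0.3,[0,0,0],0],[0.3,[0,0,0],0],[0.3,[0,0,-5],0],[0.3,[0,0,-10],0],[0.3,[0,0,-10],0]]'

```text
clock: 8.58
eef_pos: [0.57, 0.2971, 0.1952]
tool_rot: [-180.0, -0.0, 147.7]
ft_force: [-0.5, -0.9, 0.3]
gripper_width: 0.649
gripper_force: 0.0
```

>>> apply_moves --increments '[[0.3,[0,0,-20],0],[0.3,[0,0,-20],0],[0.3,[0,0,-20],0],[0.3,[0,0,-20],0],[0.3,[0,-20,-10],0],[0.3,[0,-30,0],0],[0.3,[0,-30,0],0],[0.3,[0,-30,0],0],[0.3,[0,0,0],0],[0.3,[0,0,0],0]]'

```text
clock: 9.42
eef_pos: [0.5109, 0.2034, 0.2861]
tool_rot: [179.9, 0.1, 147.6]
ft_force: [-0.1, 1.2, 1.1]
gripper_width: 0.649
gripper_force: 0.0
```

```bash
python3 -c "
from h import *;import cv2
i=cv2.cvtColor(bot.read_camera('side'),cv2.COLOR_RGB2BGR)
cv2.imwrite('pics/s2.png',i)
s=bot.read_state();print(s['eef_pos'],s['ft_force'])"
```

```text
[0.51163768 0.20415027 0.28592819] [ 0.21183197 -0.43236332 -0.23037084]
```

View pics/s2.png

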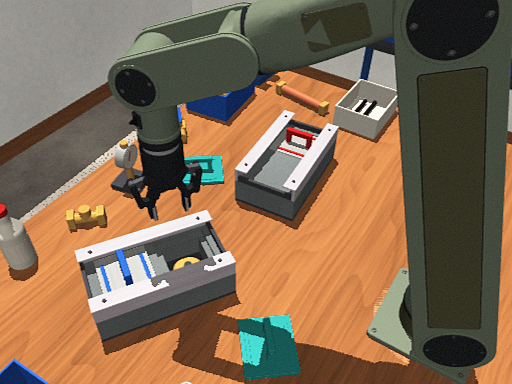

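The hatch lies flat on the deck with its handle at about (124,265). The seat is open, with the well visible at (187,264), and the red hatch is untouched. The gripper is clear. Check the position, then hand in.

```bash
python3 -c "
from h import *
p=ray('side',[(124,264)],.122)[0]
a=np.radians(-32.3);M=np.array([[np.cos(a),-np.sin(a)],[np.sin(a),np.cos(a)]])
b=M.T@(p[:2]-[.53586,.24091]);print(b)
if .048<b[1]<.09: print(bot.close_job())"
```

```text
[-0.00741305  0.06409705]
the job is handed in; nothing more can be done
None
```

The blue hatch is lifted out, slid along and parked flat on the deck about 64–65 mm to +y of the box centre. It's released, its seat is open, the red hatch looked untouched in the last picture, and the job was handed in after about 9.5 s (no verdict shown).

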